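Set the reader head's gap with a gauge blade

ROBOT

A 6-joint arm with a two-finger parallel gripper is mounted at the origin on the work surface. World frame = base frame: x ahead of the robot, y to its left, z up, the work surface at z = 0. Lengths are in m, angles in degrees, forces in N, time in s.
With the tool pointing down it reaches from about 0.3 to 0.75 m from the base axis. Payload 8.5 kg.
Tool frame: the origin (TCP) lies at the very end of the fingers, on their centre line; the grasp point (between the pads) lies 19 mm behind it; x points along the fingers, y is the direction in which the jaws open and shut, and the axes are right-handed (so a half turn about x gives the same grasp; the last joint's range is limited). The gripper opens to 85 mm and grips with 20 to 120 N. Pads are 22 mm wide; open, the fingers measure 114 mm over their backs; the gripper's body (76 mm by 85 mm) begins 54 mm behind the grasp point. The pads swing forward as they close: fully open they stand 13 mm farther back than shut.
Start: joints at [61.977, 21.807, 74.336, -0, 83.858, -12.336], TCP at [0.149, 0.529, 0.231] pointing down, gripper open.
Joint ranges: [-178.18, 178.18], [-50.72, 133.34], [12.68, 142.11], [-81.47, 261.47], [9.98, 163.14], [-165.26, 165.26]. Speed limits (degrees/s): [136.94, 136.94, 180, 180, 180, 180].

INTERFACE

Orientations are given as a 3x3 rotation matrix whose columns are the frame's x, y, z axes.
In Python, from rig import sensors, cams, env gives the robot as it stands.
- The arm moves only by the shell command python3 -m crank 'ROWS' [FORCE]. ROWS is a JSON object of lists of equal length, an entry for each row: "hand": the closure in counts, from 0 (fully open) to 255 (shut); "translation": the shift along the tool's x, y, z in m, a list of three; "dr": the turn, a rotation vector about the tool's x, y, z in rad, a list of three. A call has 1 to 5 rows; each row is the pose to reach, as a shift and turn from the pose commanded when the call began, along the tool's axes at that moment; what a row does not reach only later rows make up. A row lasts 1/10 s, in which the tool goes at most 50 mm and 8.59 degrees, less where a joint would pass 70% of its speed; a pose out of reach is approached as far as the arm can. A call with a gripper value outside its range is refused whole. The fingers move at their own pace and stop on an object; FORCE is the grip in N (left out, the last holds). Time passes only in rows, so rows that repeat a pose let the fingers close. It gives the time, the measured TCP pose, the force and the opening at its end, in the units of the state.
- sensors.observe(): the state, without advancing time (a new reading comes with each control period).
- cams.get_image(name): name is "scene" or "top" or "wrist"; returns (picture, depth): 420x560x3 uint8, blue, green, red; 420x560 float32, m along the optical axis (not along the pixel's ray), 0 where there is no reading.
- cams.calibration(name): a dict with "vertical_fov" (degrees; the focal length in pixels is half the picture's height over the tangent of half this angle, whatever the lens; pixels are square), "cx", "cy" (the principal point, pixels), "distortion" ([k1, k2, p1, p2, k3] as OpenCV has them; the pictures are not rectified), "extrinsics" (4x4, takes a point from camera to world coordinates). Camera axes: x right, y down, z forward; pixel columns grow to the right and rows downward; lengths in m; the calibration is good to about 2 mm. A picture is of the moment at which its call begins: read the wrist's pose just before it. calibration takes no time and is no camera call; for the wrist camera it gives the pose at the moment of the call.
- env.close_job(): hands the job in, once; it reports no verdict.
The state is a dict: "time_s": time; "q": joint angles; "qvel": joint speeds; "joint_efforts": joint torques, N m; "position": TCP position; "tool_rot": TCP orientation; "ft_force": force on the tool from outside, world axes, zero at the start; "wrist_torque": the same for the moment, N m; "grip_width": finger opening in m.
Only numpy, scipy, OpenCV 4.12 (cv2) and the standard library are available. Lean on these libraries where they do the work, as an engineer would, in place of code of your own. Each camera call takes 0.05 s, during which the arm holds its last target. There are 200 camera calls.

TASK

Set the strip reader's head to the right height with the blue-handled gauge blade: take it from the tray and slide it flat along the guide channel, under the raised head, until the head's front face is over the red band on the blade; then push the head down by its green knob until it rests on the blade. Draw the blade straight back out so that the head stays at that height, and lay the blade flat in the tray again, in the empty bay. Leave the yellow-handled blade and the bottle, jar and cup where they are.

Things in the scene. Friction and masses are not known exactly. Their poses are not given: they have to be found in the camera images.
- blade_grip (a point): BLADE TO USE, about 140 g, lying flat in the tray: aluminium strip 160 x 30 mm, 6 mm thick, with an upright blue handle near its tail, 50 mm long (along the blade), 16 mm wide, top 48 mm above the blade's underside. Point: middle of the handle, 30 mm above the underside; x points to the tip (132 mm ahead), z up. Pinch the handle across its 16 mm from above.
- blade_tip (a point): middle of the front edge of the blue-handled blade, on its underside; same axes as blade_grip. A red band 16 mm wide crosses the blade, its middle 55 mm back from the tip.
- reader: strip reader, fixed: grey base 250 x 150 mm (x -95 to +155 mm), its flat top, the deck, 24 mm above the bench. Origin on the bench; x points from the open mouth to the column: the blade goes in along +x on y = 0, until its tip is at x = 95 mm (within 10 mm). White head with black foot (30 mm wide, x 40 to 100 mm) hangs over the deck. Behind it a column, x 121 to 145, 44 mm wide, to z = 175 mm.
- gap_mouth (a point): point on the deck, mid-channel, just below the head's front face (reader x = 40 mm, y = 0, z = 24 mm); same axes as the reader. Two rails 8 mm high, reader x 20 to 105 mm, form a channel 37 mm wide centred on y = 0, flared in front (x -10 to 20 mm) to about 60 mm.
- head (a joint): gap between the deck and the foot of the head, in m: 0 on the deck, upper stop 0.030, starts at 0.018 to 0.026. Right is 0.006, the blade's thickness (0.0048 to 0.0072). The head is counterbalanced, slides straight up and down and stays where it is left; moving it takes about 4 N, plus 0.1 N per mm/s.
- head_top (a point): top centre of the green round knob on the head (38 mm across), the place to push down. Reader x = 70 mm, y = 0; 72 mm above the foot's underside, so 102 mm above the bench when the head rests on the blade. Moves with the head.
- tray: grey open tray 200 x 190 mm, rim 14 mm high, walls and floor 4 mm, fixed; origin on the bench at its centre. A wall along its x axis at y = 0 parts it into two bays 89 mm wide, 192 mm long, middles at y = +47 and -47 mm. One holds the blue-handled blade, the other the yellow one, either way round; both lie roughly along the tray's x, tips to +x.
- other_grip (a point): the wrong blade, a bystander that must stay where it is: like the other, but 10 mm thick and with a yellow handle. Point: middle of its handle, 30 mm above its underside; x points to its tip.
- bottle: amber bottle with a white cap, 60 mm across, 130 mm tall, origin under its centre. It must stay where it is.
- jar: white jar with a red lid, 68 mm across, 85 mm tall, origin under its centre. It must stay where it is.
- beaker: glass cup, 68 mm across, 80 mm tall, origin under its centre. It must stay where it is.
Things that resemble listed ones, but are neither listed nor needed, are in the scene too. Leave any pink look-alike of the part that bears blade_grip alone.

How it is judged:
By the outcome, as a careful person would: the job done as asked, in the order asked, and still so for the second after the job is handed in, with the robot touching nothing.
It also fails if it takes over 67 s, if anything falls off the work surface, if the arm or the gripper's body presses on something with over 40 N, if the wrist force passes 120 N, or if a joint passes its speed limit or range.

## Working session

There is one attempt and no reset: what is moved stays moved. The work goes in short steps, Python scripts to look and compute and a shell command to move; the robot and the scene stay as the last step left them, time stands still between calls to the robot, and variables do not carry over. Pictures are saved under pics/ and viewed, about 8 in all and at most 12, crops included, and the job is handed in when it is done.

```bash
ls; mkdir -p pics; python3 - <<'E'
from rig import sensors,cams
import cv2,numpy as np
s=sensors.observe();print(s)
for n in("scene","top"):
    im,d=cams.get_image(n);cv2.imwrite(f"pics/{n}0.png",im);np.save(f"pics/{n}0.npy",d);print(n,cams.calibration(n))
E
```

```text
pics
{'time_s': 0.0, 'q': array([ 6.19763593e+01,  2.18417941e+01,  7.43851751e+01,  1.74384766e-03,
        8.38583338e+01, -1.23338112e+01]), 'qvel': array([-0.00827485,  0.08050364, -0.00430038, -0.07314186,  0.05538874,
       -0.07406188]), 'joint_efforts': array([-9.51525872e-04, -4.48451722e+01, -2.31276709e+01, -2.76792734e-04,
        4.73403168e-03,  2.37253306e-05]), 'position': array([0.14857147, 0.52924831, 0.23070177]), 'tool_rot': array([[-7.26212098e-04,  2.70432187e-01,  9.62738752e-01],
       [-1.30003984e-03,  9.62737937e-01, -2.70432939e-01],
       [-9.99998891e-01, -1.44799040e-03, -3.47579320e-04]]), 'ft_force': array([-0.36282934,  0.02577312,  0.87393039]), 'wrist_torque': array([-0.01417495,  0.06235059,  0.03264553]), 'grip_width': 0.08538098961519251}
scene {'vertical_fov': 50.60762888150936, 'cx': 285.200309286995, 'cy': 209.81444794864439, 'distortion': array([0.01117725, 0.        , 0.        , 0.        , 0.        ]), 'extrinsics': array([[ 8.47350275e-01,  4.49690779e-01, -2.82445952e-01,
         8.57624943e-01],
       [ 5.31034263e-01, -7.17201702e-01,  4.51247526e-01,
        -5.85232859e-01],
       [ 3.51134011e-04, -5.32353193e-01, -8.46522271e-01,
         1.20830001e+00],
       [ 0.00000000e+00,  0.00000000e+00,  0.00000000e+00,
         1.00000000e+00]])}
top {'vertical_fov': 46.28373155778007, 'cx': 274.8035503428831, 'cy': 204.087590053966, 'distortion': array([-0.17911595,  0.        ,  0.        ,  0.        ,  0.        ]), 'extrinsics': array([[ 0.05305588, -0.97201906,  0.22883187,  0.19371932],
       [-0.99857558, -0.0503474 ,  0.01766218, -0.00200971],
       [-0.00564688, -0.22944299, -0.97330572,  1.3857183 ],
       [ 0.        ,  0.        ,  0.        ,  1.        ]])}
```

View pics/scene0.png

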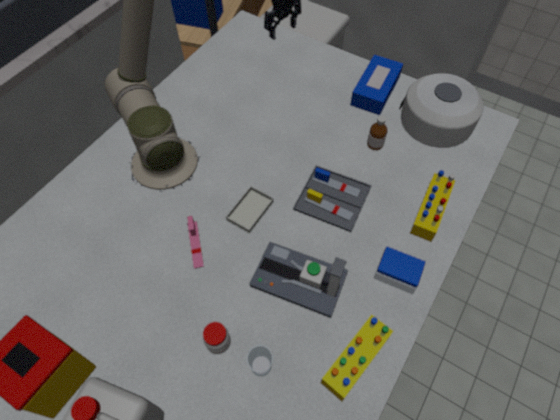

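View pics/top0.png

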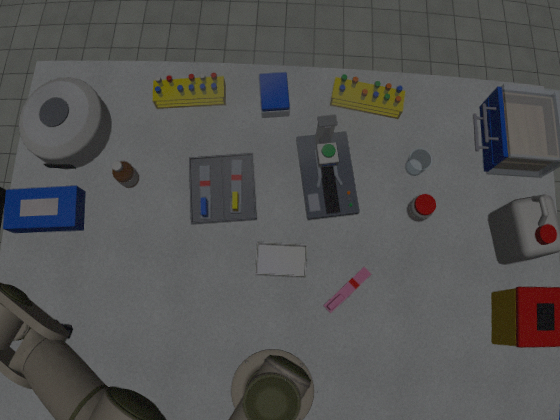

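Top view: the blue-handled blade is in the left bay (handle 203,207; red band about 205,183), with the yellow-handled one beside it (235,200). A pink look-alike lies loose on the bench (347,290), and the reader knob is at (329,150). The target is the blue-handled blade in the tray, since pink and yellow are excluded. I'll triangulate from both views.

```bash
cat > h.py <<'E'
import cv2,numpy as np
from rig import sensors,cams
HSV=dict(blue=((105,130,50),(125,255,255)),yellow=((22,130,80),(35,255,255)),green=((45,100,50),(85,255,255)))
def K(c):
    f=210/np.tan(np.radians(c['vertical_fov'])/2);return np.array([[f,0,c['cx']],[0,f,c['cy']],[0,0,1.]])
def rays(c,uv):
    p=cv2.undistortPoints(np.float64(uv).reshape(-1,1,2),K(c),c['distortion']).reshape(-1,2)
    E=c['extrinsics'];return E[:3,3],np.c_[p,np.ones(len(p))]@E[:3,:3].T
def plane(c,uv,z):
    o,d=rays(c,uv);return o+d*((z-o[2])/d[:,2])[:,None]
def tri(c1,u1,c2,u2):
    o1,d1=rays(c1,[u1]);o2,d2=rays(c2,[u2]);d1,d2=d1[0],d2[0]
    t=np.linalg.lstsq(np.c_[d1,-d2],o2-o1,rcond=None)[0];a=o1+d1*t[0];b=o2+d2*t[1]
    return (a+b)/2,np.linalg.norm(a-b)
def proj(c,P):
    Ei=np.linalg.inv(c['extrinsics']);return cv2.projectPoints(np.float64(P).reshape(-1,1,3),cv2.Rodrigues(Ei[:3,:3])[0],Ei[:3,3],K(c),c['distortion'])[0].reshape(-1,2)
def blobs(im,col,roi=None,amin=15):
    m=cv2.inRange(cv2.cvtColor(im,cv2.COLOR_BGR2HSV),*HSV[col]) if isinstance(col,str) else col
    if roi: z=np.zeros_like(m);x0,y0,x1,y1=roi;z[y0:y1,x0:x1]=m[y0:y1,x0:x1];m=z
    n,l,s,c=cv2.connectedComponentsWithStats(m)
    return sorted([(int(s[i,4]),c[i].round(1),l==i) for i in range(1,n) if s[i,4]>=amin],key=lambda b:-b[0])
def red(im):
    h=cv2.cvtColor(im,cv2.COLOR_BGR2HSV);return cv2.inRange(h,(0,120,60),(8,255,255))|cv2.inRange(h,(172,120,60),(180,255,255))
E
python3 - <<'E'
from h import *
R=dict(scene=(290,160,375,290),top=(185,130,360,222))
b={}
for n in R:
    im=cv2.imread(f"pics/{n}0.png")
    for k in ("blue","yellow","green","red"):
        b[n,k]=[x[:2] for x in blobs(im,red(im) if k=="red" else k,R[n],10)];print(n,k,b[n,k])
c=[cams.calibration(n) for n in("scene","top")]
for k in("blue","yellow","green"):print(k,tri(c[0],b["scene",k][0][1],c[1],b["top",k][0][1]))
# tray corners & reader corners by plane in top
print("tray rim corners",plane(c[1],[(191,156),(254,153),(256,221),(190,223)],.014)[:,:2].round(3))
print("reader deck",plane(c[1],[(299,135),(346,132),(357,213),(307,217)],.024)[:,:2].round(3))
im=cv2.imread("pics/top0.png");cv2.imwrite("pics/crop0.png",cv2.resize(im[110:230,185:365],None,fx=4.4,fy=4.4,interpolation=cv2.INTER_CUBIC))
E
```

```text
scene blue [(151, array([321.7, 173.9]))]
scene yellow [(92, array([314.7, 193.6]))]
scene green [(128, array([313.4, 268.1]))]
scene red [(36, array([335.2, 209.4])), (29, array([342.7, 187.1]))]
top blue [(93, array([203.3, 206.1]))]
top yellow [(78, array([234.4, 200.2]))]
top green [(123, array([328.4, 150.2])), (11, array([350.4, 204.5]))]
top red [(44, array([204.3, 182.8])), (33, array([235.9, 176.5]))]
blue (array([0.49421357, 0.22384629, 0.03409893]), np.float64(0.002545373702216665))
yellow (array([0.51530516, 0.13710377, 0.04231611]), np.float64(0.001061647314495495))
green (array([ 0.65378605, -0.11738076,  0.11006257]), np.float64(0.0015215156532132539))
tray rim corners [[0.649 0.278]
 [0.668 0.092]
 [0.464 0.074]
 [0.448 0.262]]
reader deck [[ 0.727 -0.038]
 [ 0.745 -0.177]
 [ 0.5   -0.212]
 [ 0.481 -0.07 ]]
```

View pics/crop0.png

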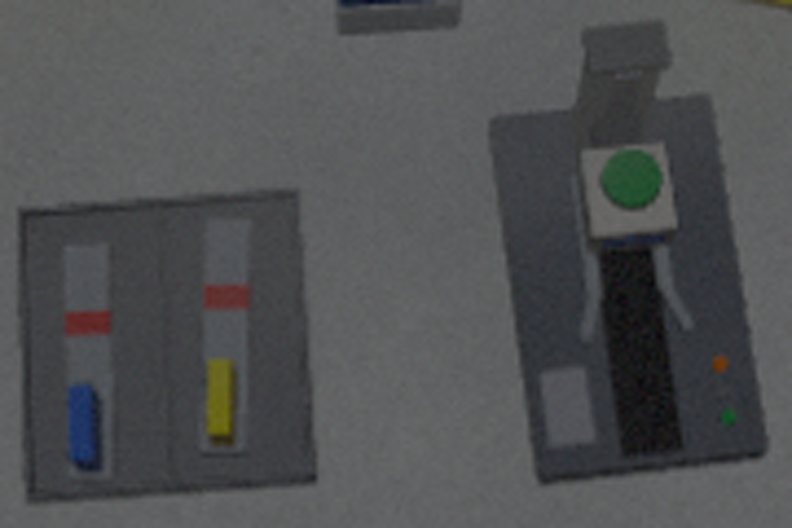

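Confirmed in the crop: the blue handle is at top-view (203,206), with the blade tip pointing away from the robot. I'll move above it and look with the wrist camera.

```bash
python3 - <<'E'
from h import *
s=sensors.observe();E=cams.calibration("wrist")['extrinsics'];R=s['tool_rot']
print((R.T@(E[:3,3]-s['position'])).round(3),(R.T@E[:3,:3]).round(2),cams.calibration("wrist")['vertical_fov'])
E
python3 -m crank '{"hand":[0,0,0,0,0],"translation":[[0,-0.02,0.041],[0,-0.04,0.082],[0,-0.06,0.122],[0,-0.08,0.163],[0,-0.1,0.204]],"dr":[[-0.072,0,0],[-0.144,0,0],[-0.216,0,0],[-0.288,0,0],[-0.36,0,0]]}'
```

```text
[-0.143  0.    -0.072] [[ 0.   -0.28  0.96]
 [ 1.   -0.   -0.  ]
 [ 0.    0.96  0.28]] 69.98691819804438
time_s: 0.6
position: [0.319, 0.3766, 0.2311]
tool_rot: [[-0.0, -0.089, 0.996], [-0.0, 0.996, 0.089], [-1.0, -0.0, -0.0]]
ft_force: [0.2, 0.3, -0.1]
grip_width: 0.0852
```

```bash
python3 -m crank '{"hand":[0,0,0,0,0],"translation":[[0,-0.034,0.031],[0,-0.068,0.063],[0,-0.102,0.094],[0,-0.136,0.125],[0,-0.169,0.156]],"dr":[[0,0,0],[0,0,0],[0,0,0],[0,0,0],[0,0,0]]}'
python3 - <<'E'
from h import *
c=cams.calibration("wrist");im,d=cams.get_image("wrist");cv2.imwrite("pics/w1.png",im)
import pickle;pickle.dump((c,sensors.observe()),open("pics/w1.pkl","wb"))
for k in("blue","yellow"):print(k,[x[:2] for x in blobs(im,k,None,100)])
print([x[:2] for x in blobs(im,red(im),None,100)])
E
```

```text
time_s: 1.1
position: [0.4891, 0.2215, 0.2311]
tool_rot: [[-0.001, -0.086, 0.996], [-0.0, 0.996, 0.086], [-1.0, -0.0, -0.001]]
ft_force: [1.1, 0.7, -0.8]
grip_width: 0.0854
blue [(847, array([106.1, 408.1])), (614, array([274.4, 187.3]))]
yellow [(576, array([195.3, 199.4]))]
[(238, array([205.2, 249.7])), (237, array([275.8, 238.7]))]
```

View pics/w1.png

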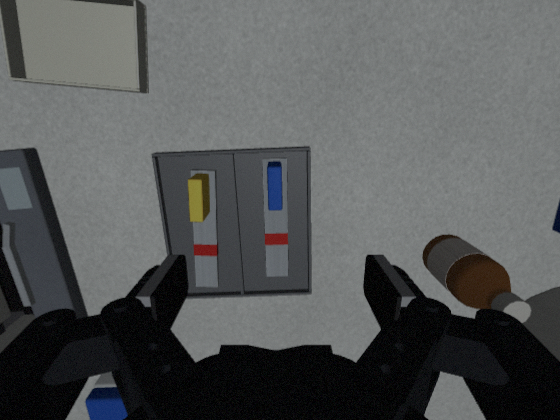

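```bash
cat > bl.py <<'E'
from h import *
def blade(im,c,z,roi,show=1):
    """blue blade: axis/tip from bright strip in roi (beyond the handle) on plane z"""
    g=cv2.cvtColor(im,cv2.COLOR_BGR2GRAY);hs=cv2.cvtColor(im,cv2.COLOR_BGR2HSV)
    x0,y0,x1,y1=roi;sub=g[y0:y1,x0:x1]
    t,_=cv2.threshold(sub,0,255,cv2.THRESH_OTSU)
    m=((g>t)|(red(im)>0)).astype(np.uint8)*255
    b=blobs(im,m,roi,100)[0];cn=cv2.findContours(b[2].astype(np.uint8),0,1)[0];cn=max(cn,key=cv2.contourArea).reshape(-1,2)
    P=plane(c,cn,z)[:,:2];r=cv2.minAreaRect(np.float32(P*1000))
    return r
E
python3 - <<'E'
from bl import *
import pickle
c,s=pickle.load(open("pics/w1.pkl","rb"));im=cv2.imread("pics/w1.png")
print("strip rect mm",blade(im,c,.010,(252,212,300,286)))
print("band",plane(c,[blobs(im,red(im),(250,220,300,260),50)[0][1]],.010))
print("handle top",plane(c,[(274.4,163+1)],.05),"centroid z.04",plane(c,[(274.4,187.3)],.04))
for k,r in(("blue",(250,140,300,230)),("yellow",(170,150,230,230))):
    ys,xs=np.where(blobs(im,k,r,50)[0][2]);print(k,xs.min(),xs.max(),ys.min(),ys.max())
E
python3 -m crank '{"hand":[0,0,0,0],"translation":[[0.03,0,-0.01],[0.06,0,-0.02],[0.06,0,-0.02],[0.06,0,-0.02]],"dr":[[0,0,0],[0,0,0],[0,0,0],[0,0,0]]}'
python3 - <<'E'
from bl import *
import pickle
c1,s=pickle.load(open("pics/w1.pkl","rb"));i1=cv2.imread("pics/w1.png")
s=sensors.observe();c=cams.calibration("wrist");im,d=cams.get_image("wrist");cv2.imwrite("pics/w2.png",im)
pickle.dump((c,s),open("pics/w2.pkl","wb"))
p=proj(c,[[.49,.222,.04],[.57,.23,.01]]);print(p)
for k in("blue","yellow"):print(k,[x[:2] for x in blobs(im,k,None,100)])
print([x[:2] for x in blobs(im,red(im),None,100)])
E
```

```text
strip rect mm ((580.805908203125, 229.9886016845703), (91.71920013427734, 29.479297637939453), 5.549463748931885)
band [[0.57186184 0.22920241 0.01      ]]
handle top [[0.46809675 0.21866587 0.05      ]] centroid z.04 [[0.49622189 0.22102628 0.04      ]]
blue 267 281 166 209
yellow 188 202 179 221
time_s: 1.55
position: [0.4685, 0.2216, 0.172]
tool_rot: [[0.0, -0.086, 0.996], [-0.0, 0.996, 0.086], [-1.0, -0.0, 0.0]]
ft_force: [-0.4, 0.2, -0.2]
grip_width: 0.0857
[[273.82039895 215.72215411]
 [275.00476619 274.24413114]]
blue [(825, array([272.2, 223. ]))]
yellow [(704, array([179.1, 234.3]))]
[(316, array([274.3, 275.5])), (224, array([197. , 288.4]))]
```

View pics/w2.png

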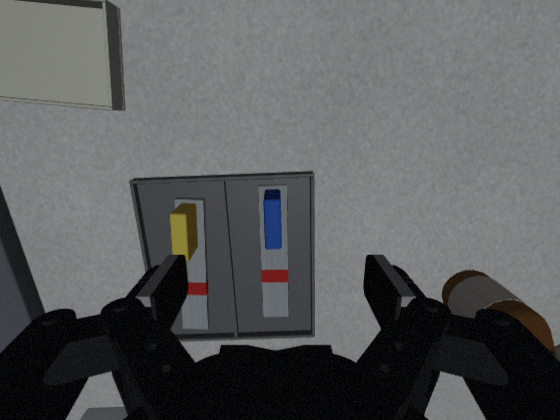

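```bash
python3 - <<'E'
from bl import *
import pickle
c1,s=pickle.load(open("pics/w1.pkl","rb"));i1=cv2.imread("pics/w1.png")
c2,s2=pickle.load(open("pics/w2.pkl","rb"));i2=cv2.imread("pics/w2.png")
b1=blobs(i1,red(i1),(250,220,300,260),50)[0][1];b2=blobs(i2,red(i2),(250,260,300,300),50)[0][1]
print("band tri",tri(c1,b1,c2,b2))
print("strip",blade(i2,c2,.010,(255,252,296,322)),"band",plane(c2,[b2],.010))
# handle top face: bright blue
for i,c,r in((i1,c1,(250,140,300,230)),(i2,c2,(250,170,300,260))):
    m=blobs(i,"blue",r,50)[0][2];v=i[...,0]*m;t=np.percentile(v[m],60)*.75
    ys,xs=np.where(v>t);print(xs.min(),xs.max(),ys.min(),ys.max(),xs.mean(),ys.mean())
    print(plane(c,[(xs.mean(),ys.mean())],.052))
    e=(xs[ys>=ys.max()-2].mean(),ys.max()+.5)
    if i is i1:e1=e
    print(e,plane(c,[e],.052))
print("front top edge tri",tri(c1,e1,c2,e))
E
```

```text
band tri (array([0.57239621, 0.22932271, 0.00873038]), np.float64(0.00014528940500998125))
strip ((584.0167236328125, 230.22401428222656), (83.66438293457031, 29.565685272216797), 5.577446460723877) band [[0.57166593 0.22933796 0.01      ]]
268 281 167 209 274.61168384879727 187.7852233676976
[[0.49392999 0.22110732 0.052     ]]
(np.float64(274.8421052631579), np.float64(209.5)) [[0.51886954 0.22349677 0.052     ]]
264 280 200 248 272.3586818757921 223.6299112801014
[[0.49379935 0.22102257 0.052     ]]
(np.float64(272.6666666666667), np.float64(248.5)) [[0.51893353 0.22342209 0.052     ]]
front top edge tri (array([0.51874104, 0.22344816, 0.05241291]), np.float64(7.680807958437457e-05))
```

```bash
python3 -m crank '{"hand":[0,0,0,0,0],"translation":[[0.04,-0.0026,0.0254],[0.08,-0.0026,0.0254],[0.115,-0.0026,0.0254],[0.14,-0.0026,0.0254],[0.154,-0.0026,0.0254]],"dr":[[-0.011,0,0],[-0.011,0,0],[-0.011,0,0],[-0.011,0,0],[-0.011,0,0]]}'
python3 -m crank '{"hand":[0,255,255,255,255],"translation":[[0,0,0],[0,0,0],[0,0,0],[0,0,0],[0,0,0]],"dr":[[0,0,0],[0,0,0],[0,0,0],[0,0,0],[0,0,0]]}' 60
python3 -m crank '{"hand":[255,255,255],"translation":[[0,0,0],[0,0,0],[0,0,0]],"dr":[[0,0,0],[0,0,0],[0,0,0]]}'
```

```text
time_s: 2.1
position: [0.4945, 0.2212, 0.0166]
tool_rot: [[0.0, -0.097, 0.995], [0.0, 0.995, 0.097], [-1.0, -0.0, 0.0]]
ft_force: [0.4, -0.1, 0.4]
grip_width: 0.0854
time_s: 2.6
position: [0.494, 0.2211, 0.0181]
tool_rot: [[0.001, -0.097, 0.995], [0.0, 0.995, 0.097], [-1.0, 0.0, 0.001]]
ft_force: [-0.3, 0.3, -0.4]
grip_width: 0.0285
time_s: 2.9
position: [0.4939, 0.2211, 0.0179]
tool_rot: [[0.001, -0.097, 0.995], [0.0, 0.995, 0.097], [-1.0, 0.0, 0.001]]
ft_force: [-1.7, 0.1, 6.0]
grip_width: 0.015
```

```bash
python3 -m crank '{"hand":[255,255,255,255,255],"translation":[[-0.02,0,0],[-0.06,0,0],[-0.10,0,0],[-0.14,-0.02,-0.005],[-0.18,-0.045,-0.02]],"dr":[[0,0,0],[0,0,0],[0,0,0],[0,0,0],[0,0,0]]}'
python3 -m crank '{"hand":[255,255,255,255,255],"translation":[[0,-0.04,-0.01],[0,-0.08,-0.02],[0,-0.12,-0.03],[0,-0.16,-0.04],[0,-0.20,-0.05]],"dr":[[0,0,0],[0,0,0],[0,0,0],[0,0,0],[0,0,0]]}'
python3 -m crank '{"hand":[255,255],"translation":[[0,0,0],[0,0,0]],"dr":[[0,0,0],[0,0,0]]}'
python3 - <<'E'
from h import *
import pickle
s=sensors.observe();c=cams.calibration("wrist");im,d=cams.get_image("wrist");cv2.imwrite("pics/w3.png",im);pickle.dump((c,s),open("pics/w3.pkl","wb"))
print(proj(c,[[.654,-.117,.11]]))
for k in("blue","green"):print(k,[x[:2] for x in blobs(im,k,None,50)])
E
```

```text
time_s: 3.4
position: [0.4781, 0.1741, 0.1986]
tool_rot: [[0.0, -0.098, 0.995], [0.0, 0.995, 0.098], [-1.0, 0.0, 0.0]]
ft_force: [1.3, -0.6, -1.2]
grip_width: 0.0156
time_s: 3.9
position: [0.447, -0.0311, 0.1972]
tool_rot: [[-0.0, -0.097, 0.995], [0.0, 0.995, 0.097], [-1.0, 0.0, -0.0]]
ft_force: [1.1, 0.2, -1.3]
grip_width: 0.0158
time_s: 4.1
position: [0.4475, -0.0302, 0.1972]
tool_rot: [[-0.001, -0.095, 0.995], [0.0, 0.995, 0.095], [-1.0, 0.0, -0.001]]
ft_force: [-0.1, -0.0, -0.6]
grip_width: 0.0156
[[167.83091245 399.34385499]]
blue [(4793, array([275.3, 278.7]))]
green [(62, array([124. , 239.4]))]
```

View pics/w3.png

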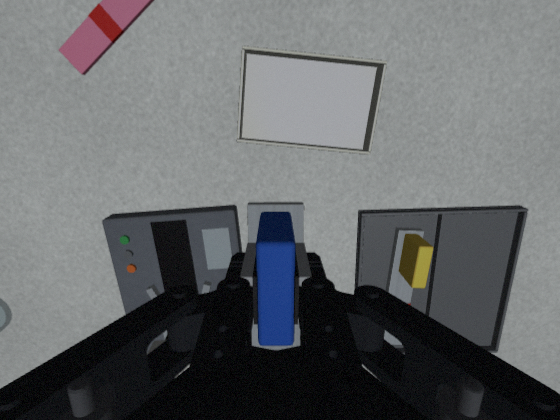

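```bash
python3 -m crank '{"hand":[255,255,255,255],"translation":[[-0.035,0,-0.03],[-0.07,0,-0.06],[-0.07,0,-0.06],[-0.07,0,-0.06]],"dr":[[0,0,0],[0,0,0],[0,0,0],[0,0,0]]}'
python3 - <<'E'
from h import *
import pickle
s=sensors.observe();c=cams.calibration("wrist");im,d=cams.get_image("wrist");cv2.imwrite("pics/w4.png",im);pickle.dump((c,s),open("pics/w4.pkl","wb"))
cv2.imwrite("pics/w4c.png",cv2.resize(im[170:350,80:280],None,fx=3.3,fy=3.3,interpolation=cv2.INTER_CUBIC))
print(s['position'])
E
```

```text
time_s: 4.55
position: [0.388, -0.0346, 0.2676]
tool_rot: [[0.002, -0.098, 0.995], [-0.0, 0.995, 0.098], [-1.0, -0.001, 0.001]]
ft_force: [-0.3, 0.5, -2.3]
grip_width: 0.0154
[ 0.38804885 -0.03461532  0.26763472]
```

View pics/w4c.png

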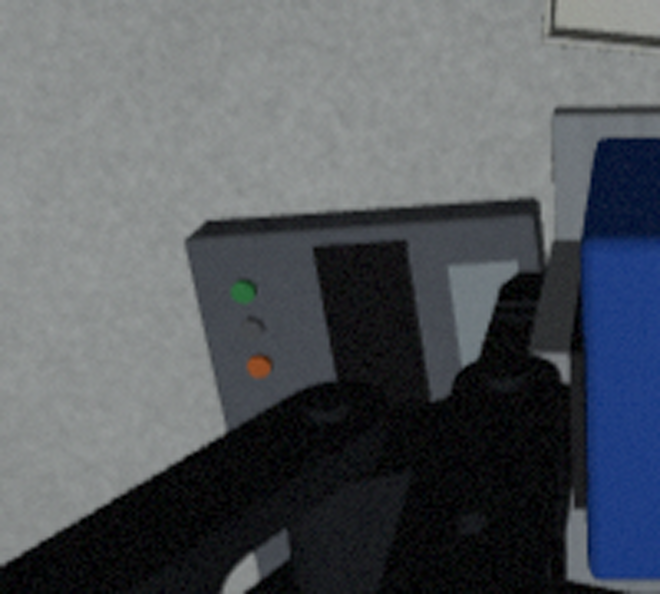

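The closed hand hides the head from here, so I'll look from above the reader instead.

```bash
python3 -m crank '{"hand":[255,255,255,255,255],"translation":[[0,0,0.047],[0,0,0.094],[0,0,0.141],[0,-0.004,0.188],[0,-0.008,0.23]],"dr":[[0,0,0],[0,0,0],[0,0,0],[0,0,0],[0,0,0]]}'
python3 -m crank '{"hand":[255,255],"translation":[[0,0,0],[0,0,0]],"dr":[[0,0,0],[0,0,0]]}'
python3 - <<'E'
from h import *
import pickle
s=sensors.observe();c=cams.calibration("wrist");im,d=cams.get_image("wrist");cv2.imwrite("pics/w5.png",im);pickle.dump((c,s),open("pics/w5.pkl","wb"))
print(s['position'])
E
```

```text
time_s: 5.1
position: [0.6201, -0.0197, 0.2646]
tool_rot: [[-0.003, -0.099, 0.995], [0.001, 0.995, 0.099], [-1.0, 0.001, -0.003]]
ft_force: [0.7, -0.6, -0.8]
grip_width: 0.0152
time_s: 5.3
position: [0.6182, -0.0202, 0.2644]
tool_rot: [[-0.004, -0.098, 0.995], [0.001, 0.995, 0.098], [-1.0, 0.001, -0.004]]
ft_force: [-0.2, 0.8, -0.8]
grip_width: 0.0152
[ 0.61824307 -0.02020951  0.26436346]
```

View pics/w5.png

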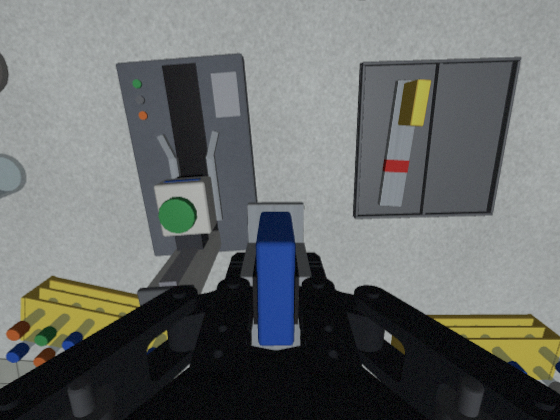

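The reader is fully visible: deck corners near (118,66), (241,56), (257,250) and (153,255), dark strip around column 187, knob (178,215). The tray's empty bay is on the right (470,140). Next I measure the reader's axis.

```bash
cat > rd.py <<'E'
from h import *
import pickle
c,s=pickle.load(open("pics/w5.pkl","rb"));im=cv2.imread("pics/w5.png");g=cv2.GaussianBlur(cv2.cvtColor(im,cv2.COLOR_BGR2GRAY),(3,3),0).astype(float)
def edges(r0,r1,x0,x1,sgnL):
    """per row: strongest falling/rising edge"""
    out=[]
    for y in range(r0,r1,2):
        d=np.diff(g[y,x0:x1])*sgnL;i=int(np.argmax(d));
        if 0<i<len(d)-1:
            a,b,e=d[i-1:i+2];i+=.5*(a-e)/(a-2*b+e+1e-9)
        out.append((x0+i+.5,y))
    return out
def line(P):
    vx,vy,x,y=cv2.fitLine(np.float32(P),cv2.DIST_HUBER,0,.001,.001).ravel();
    if vx<0:vx,vy=-vx,-vy
    return np.array([x,y]),np.array([vx,vy])
def show(n,px,z):
    P=plane(c,px,z)[:,:2];p,v=line(P);a=np.degrees(np.arctan2(v[1],v[0]));r=np.abs((P-p)@[-v[1],v[0]])
    print(n,"yaw",round(a,2),"y at x=.55,.60:",[round(p[1]+(x-p[0])*v[1]/v[0],4) for x in(.55,.60)],"res",np.median(r).round(4));return p,v
show("strip L",edges(72,128,155,182,-1),.024);show("strip R",edges(72,128,190,211,1),.024)
show("deck L",edges(130,235,126,158,-1),.024);show("deck R",edges(70,185,236,262,1),.024)
fe=[]
for x in range(125,165,2):
    d=-np.diff(g[50:75,x]);i=int(np.argmax(d));fe.append((x,50+i+.5))
print("front edge pts",plane(c,fe[::4],.024)[:,:2].round(4))
gb=blobs(im,"green",(150,190,205,240),50)[0];print("knob px",gb[1],plane(c,[gb[1]],.112))
ct=cams.calibration("top");cs=cams.calibration("scene")
print("w-top",tri(c,gb[1],ct,(328.4,150.2)),"w-scene",tri(c,gb[1],cs,(313.4,268.1)))
E
python3 rd.py
```

```text
strip L yaw 9.75 y at x=.55,.60: [np.float32(-0.1574), np.float32(-0.1488)] res 0.0001
strip R yaw 9.81 y at x=.55,.60: [np.float32(-0.1168), np.float32(-0.1082)] res 0.0001
deck L yaw 9.87 y at x=.55,.60: [np.float32(-0.2119), np.float32(-0.2032)] res 0.0001
deck R yaw 9.9 y at x=.55,.60: [np.float32(-0.059), np.float32(-0.0503)] res 0.0001
front edge pts [[ 0.5044 -0.2077]
 [ 0.5024 -0.1983]
 [ 0.5004 -0.189 ]
 [ 0.4995 -0.1797]
 [ 0.4975 -0.1704]]
knob px [176.9 214.7] [[ 0.6545273  -0.11878902  0.112     ]]
w-top (array([ 0.65197503, -0.11736682,  0.11629313]), np.float64(0.0018769894260532276)) w-scene (array([ 0.65450693, -0.11826904,  0.11296562]), np.float64(0.0007872377058419439))
```

```bash
python3 -m crank '{"hand":[255,255,255,255,255],"translation":[[0,-0.024,-0.04],[0,-0.048,-0.08],[0,-0.071,-0.12],[0,-0.095,-0.16],[0,-0.1185,-0.1988]],"dr":[[-0.015,0,0],[-0.03,0,0],[-0.045,0,0],[-0.06,0,0],[-0.074,0,0]]}'
python3 -m crank '{"hand":[255,255,255,255,255],"translation":[[0.045,0,0],[0.09,0,0],[0.13,0,0],[0.16,0,0],[0.16,0,0]],"dr":[[0,0,0],[0,0,0],[0,0,0],[0,0,0],[0,0,0]]}'
python3 - <<'E'
from h import *
import pickle
s=sensors.observe();c=cams.calibration("wrist");im,d=cams.get_image("wrist");cv2.imwrite("pics/w6.png",im);pickle.dump((c,s),open("pics/w6.pkl","wb"))
p=s['position'];R=s['tool_rot'];print(p,R[:,2],c['cx'])
# blade in hand: handle blob; tail silver corners seen
b=blobs(im,"blue",(200,150,350,360),200)[0];ys,xs=np.where(b[2]);print(b[:2],xs.min(),xs.max(),ys.min(),ys.max())
g=cv2.cvtColor(im,cv2.COLOR_BGR2GRAY)
print(g[208,235:320:3],g[225,235:320:3],g[190:240:3,276])
im,d=cams.get_image("top");cv2.imwrite("pics/t6.png",cv2.resize(im[110:260,230:400],None,fx=4,fy=4,interpolation=cv2.INTER_CUBIC))
E
```

```text
time_s: 5.85
position: [0.4288, -0.1582, 0.2674]
tool_rot: [[0.0, -0.171, 0.985], [-0.0, 0.985, 0.171], [-1.0, -0.0, 0.0]]
ft_force: [1.3, -1.5, -0.9]
grip_width: 0.0154
time_s: 6.35
position: [0.429, -0.1568, 0.1049]
tool_rot: [[-0.006, -0.17, 0.985], [0.004, 0.985, 0.17], [-1.0, 0.005, -0.005]]
ft_force: [1.2, -0.4, -0.1]
grip_width: 0.0152
[ 0.42903108 -0.15675787  0.10490074] [ 0.98539788  0.17019594 -0.00493517] 275.3580916792283
(3856, array([275.4, 291.2])) 256 295 239 344
[136 130 130 130 100 107 107 103 103 102 103 106 104  96 105 105 103 106
 106 107 103 104 106  97 130 128 125 130 131] [129 132 135 130 110 108 107 105  21  21  22  18  23  25  14  14  23  23
  13  63 106 103 106 134 127 125 127 132 131] [131 136 128 125  73  99 104  82  14  19  16  23  20  21  18  20  18]
```

View pics/t6.png

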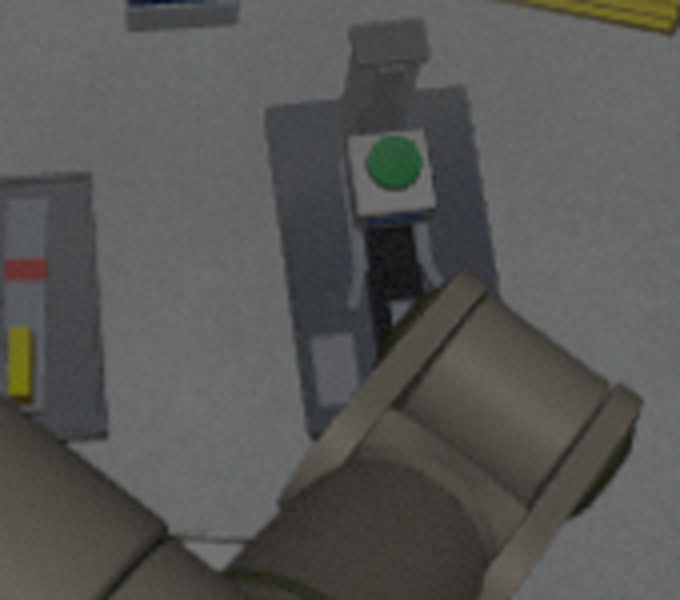

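```bash
python3 -m crank '{"hand":[255,255,255,255],"translation":[[0.03,0,0],[0.045,0,0],[0.045,0,0],[0.045,0,0]],"dr":[[0,0,0],[0,0,0],[0,0,0],[0,0,0]]}'; python3 -m crank '{"hand":[255,255],"translation":[[0,0,0],[0,0,0]],"dr":[[0,0,0],[0,0,0]]}'
cat > pose.py <<'E'
from h import *
s=sensors.observe();o=np.array([.5863,-.1307]);a=np.radians(9.83);u=np.array([np.cos(a),np.sin(a)]);v=np.array([-u[1],u[0]])
d=s['position'][:2]-o;R=s['tool_rot'];print("reader x,y mm",(d@u*1000).round(1),(d@v*1000).round(1),"z",s['position'][2].round(4),"yaw",np.degrees(np.arctan2(R[1,2],R[0,2])).round(2),"pitch",np.degrees(R[2,2]).round(2),"roll",np.degrees(R[2,1]).round(2),s['ft_force'].round(1),s['time_s'])
E
python3 pose.py
```

```text
time_s: 6.85
position: [0.4321, -0.1588, 0.064]
tool_rot: [[0.002, -0.17, 0.985], [-0.002, 0.985, 0.17], [-1.0, -0.002, 0.002]]
ft_force: [0.1, -0.3, -1.2]
grip_width: 0.0154
time_s: 7.05
position: [0.4319, -0.1587, 0.0635]
tool_rot: [[0.002, -0.17, 0.985], [-0.001, 0.985, 0.17], [-1.0, -0.002, 0.002]]
ft_force: [0.6, -1.4, -1.2]
grip_width: 0.0152
reader x,y mm -156.9 -1.2 z 0.0635 yaw 9.81 pitch 0.1 roll -0.1 [ 0.6 -1.4 -1.2] 7.05
```

```bash
python3 -m crank '{"hand":[255,255,255,255],"translation":[[0.012,0.0012,0],[0.0225,0.0012,0],[0.0225,0.0012,0.02],[0.0225,0.0012,0.04]],"dr":[[0,0,0],[0,0,0],[0,0,0],[0,0,0]]}'; python3 -m crank '{"hand":[255,255,255],"translation":[[0,0,0.01],[0,0,0.02],[0,0,0.02]],"dr":[[0,0,0],[0,0,0],[0,0,0]]}'; python3 pose.py
```

```text
time_s: 7.45
position: [0.4709, -0.1504, 0.0396]
tool_rot: [[-0.001, -0.17, 0.986], [0.0, 0.986, 0.17], [-1.0, 0.0, -0.001]]
ft_force: [0.6, -0.8, -0.6]
grip_width: 0.0156
time_s: 7.75
position: [0.4909, -0.1469, 0.0397]
tool_rot: [[0.0, -0.171, 0.985], [-0.0, 0.985, 0.171], [-1.0, -0.0, 0.0]]
ft_force: [0.4, 0.3, -1.2]
grip_width: 0.0151
reader x,y mm -96.8 0.4 z 0.0397 yaw 9.85 pitch 0.02 roll -0.01 [ 0.4  0.3 -1.2] 7.75
```

```bash
python3 -m crank '{"hand":[255,255,255,255,255],"translation":[[0,-0.0002,0.015],[0,-0.0004,0.03],[0,-0.0004,0.045],[0,-0.0004,0.06],[0,-0.0004,0.06]],"dr":[[0,0,0],[0,0,0],[0,0,0],[0,0,0],[0,0,0]]}'; python3 pose.py; python3 -m crank '{"hand":[255,255,255],"translation":[[0.001,0,0],[0.002,0,0],[0.002,0,0]],"dr":[[0,0,0],[0,0,0],[0,0,0]]}'; python3 pose.py
```

```text
time_s: 8.25
position: [0.5501, -0.1371, 0.0397]
tool_rot: [[0.001, -0.171, 0.985], [-0.0, 0.985, 0.171], [-1.0, -0.0, 0.001]]
ft_force: [-0.2, 0.6, -1.0]
grip_width: 0.0157
reader x,y mm -36.8 -0.1 z 0.0397 yaw 9.84 pitch 0.03 roll -0.02 [-0.2  0.6 -1. ] 8.25
time_s: 8.55
position: [0.5488, -0.1372, 0.038]
tool_rot: [[-0.0, -0.17, 0.985], [0.0, 0.985, 0.17], [-1.0, 0.0, -0.0]]
ft_force: [-0.6, 0.4, -0.1]
grip_width: 0.0155
reader x,y mm -38.1 -0.0 z 0.038 yaw 9.78 pitch -0.02 roll 0.01 [-0.6  0.4 -0.1] 8.55
```

```bash
python3 -m crank '{"hand":[255,255,120,120,120],"translation":[[0.0008,0,0],[0.0008,0,0],[0.0008,0,0],[0.0008,0,0],[0.0008,0,0]],"dr":[[0,0,0],[0,0,0],[0,0,0],[0,0,0],[0,0,0]]}'; python3 pose.py; python3 -m crank '{"hand":[120,120,120,120,120],"translation":[[-0.02,0,0],[-0.05,0,0],[-0.09,0,0],[-0.13,0,0],[-0.13,0,0]],"dr":[[0,0,0],[0,0,0],[0,0,0],[0,0,0],[0,0,0]]}'
python3 - <<'E'
from h import *
import pickle
s=sensors.observe();c=cams.calibration("wrist");im,d=cams.get_image("wrist");cv2.imwrite("pics/w7.png",im);pickle.dump((c,s),open("pics/w7.pkl","wb"))
E
python3 pose.py
```

```text
time_s: 9.05
position: [0.5494, -0.1372, 0.0369]
tool_rot: [[-0.0, -0.17, 0.985], [0.0, 0.985, 0.17], [-1.0, 0.0, -0.0]]
ft_force: [0.3, -0.1, 0.4]
grip_width: 0.0452
reader x,y mm -37.5 -0.1 z 0.0369 yaw 9.8 pitch -0.0 roll 0.0 [ 0.3 -0.1  0.4] 9.05
time_s: 9.55
position: [0.5514, -0.138, 0.1722]
tool_rot: [[0.009, -0.171, 0.985], [-0.004, 0.985, 0.171], [-1.0, -0.006, 0.008]]
ft_force: [0.5, 0.9, -0.4]
grip_width: 0.0451
reader x,y mm -36.6 -0.6 z 0.1693 yaw 9.82 pitch 0.24 roll -0.18 [-0.1  1.1 -1.1] 9.6
```

View pics/w7.png

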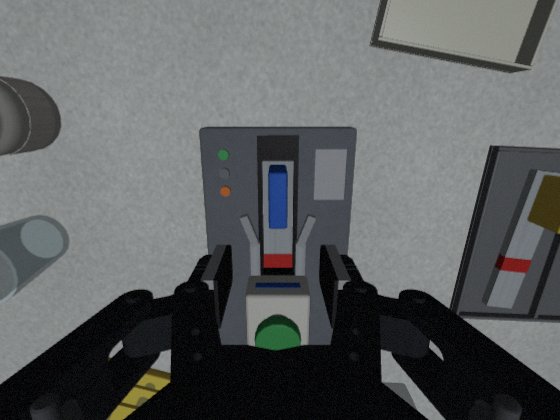

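```bash
python3 - <<'E'
from h import *
import pickle
c,s=pickle.load(open("pics/w7.pkl","rb"));im=cv2.imread("pics/w7.png")
o=np.array([.5863,-.1307]);a=np.radians(9.83);U=np.array([[np.cos(a),-np.sin(a)],[np.sin(a),np.cos(a)]])
b=blobs(im,red(im),(250,240,310,285),30)[0][2];ys,xs=np.where(b);r0,r1=ys.min(),ys.max()
print(r0,r1,xs.min(),xs.max())
f=lambda p,z:((plane(c,p,z)[:,:2]-o)@U*1000).round(1)
print("band corners",f([(xs.min(),r0-.5),(xs.max(),r0-.5),(278,r1+.5)],.030))
hb=blobs(im,"blue",(255,150,300,240),100)[0][2];ys,xs=np.where(hb);print("handle front top",f([(xs[ys>=ys.max()-2].mean(),ys.max()+.5)],.072),"tail-ish",f([(264,162),(293,162)],.03))
gb=blobs(im,"green",(240,300,320,350),50)[0];ys,xs=np.where(gb[2]);print("knob front/left/right",f([(278,ys.min()-.5)],.115))
print("front edge deck",f([(235,128)],.024))
E
```

```text
254 267 263 292
band corners [[ 32.2 -14.9]
 [ 32.1  15.3]
 [ 48.4   0.8]]
handle front top [[-13.4   0.1]] tail-ish [[-63.5 -12.8]
 [-63.5  14.7]]
knob front/left/right [[50.   0.6]]
front edge deck [[-94.5 -40. ]]
```

The blade is placed well: the band spans reader x 32 to 48, with the head front at 40. Next I shut the fingers and go over the knob.

```bash
python3 -m crank '{"hand":[255,255,255,255,255],"translation":[[0,0,0.03],[0,0,0.065],[0,0,0.103],[0,0,0.103],[0.03,0,0.103]],"dr":[[0,0,0],[0,0,0],[0,0,0],[0,0,0],[0,0,0]]}'; python3 -m crank '{"hand":[255,255,255],"translation":[[0.01,0,0],[0.018,0,0],[0.018,0,0]],"dr":[[0,0,0],[0,0,0],[0,0,0]]}';python3 pose.py
```

```text
time_s: 10.1
position: [0.6526, -0.1197, 0.1382]
tool_rot: [[0.005, -0.171, 0.985], [-0.002, 0.985, 0.171], [-1.0, -0.003, 0.004]]
ft_force: [0.2, -0.1, -0.1]
grip_width: -0.0003
time_s: 10.4
position: [0.6503, -0.1196, 0.1181]
tool_rot: [[-0.002, -0.17, 0.985], [0.001, 0.985, 0.17], [-1.0, 0.001, -0.002]]
ft_force: [0.7, -0.2, -0.4]
grip_width: -0.0001
reader x,y mm 65.0 -0.0 z 0.1181 yaw 9.79 pitch -0.11 roll 0.06 [ 0.7 -0.2 -0.4] 10.4
```

```bash
python3 -m crank '{"hand":[255,255,255,255,255],"translation":[[0.002,0,0],[0.004,0,0],[0.006,0,0],[0.008,0,0],[0.01,0,0]],"dr":[[0,0,0],[0,0,0],[0,0,0],[0,0,0],[0,0,0]]}';python3 -m crank '{"hand":[255,255,255,255],"translation":[[0.0015,0,0],[0.003,0,0],[0.0045,0,0],[0.0055,0,0]],"dr":[[0,0,0],[0,0,0],[0,0,0],[0,0,0]]}';python3 -m crank '{"hand":[255,255],"translation":[[0,0,0],[0,0,0]],"dr":[[0,0,0],[0,0,0]]}';python3 pose.py
```

```text
time_s: 10.9
position: [0.6513, -0.1198, 0.1103]
tool_rot: [[0.002, -0.17, 0.985], [-0.001, 0.985, 0.17], [-1.0, -0.001, 0.002]]
ft_force: [-1.1, -0.3, 7.0]
grip_width: 0.0001
time_s: 11.3
position: [0.6512, -0.1198, 0.1047]
tool_rot: [[0.002, -0.17, 0.985], [-0.001, 0.985, 0.17], [-1.0, -0.001, 0.001]]
ft_force: [-0.8, -0.2, 4.3]
grip_width: 0.0
time_s: 11.5
position: [0.6513, -0.1198, 0.1042]
tool_rot: [[0.001, -0.17, 0.985], [-0.001, 0.985, 0.17], [-1.0, -0.001, 0.001]]
ft_force: [-0.7, -1.1, 3.9]
grip_width: -0.0003
reader x,y mm 65.9 -0.3 z 0.1042 yaw 9.81 pitch 0.07 roll -0.05 [-0.7 -1.1  3.9] 11.5
```

```bash
python3 -m crank '{"hand":[255,255,255],"translation":[[0.001,0,0],[0.0015,0,0],[0.0015,0,0]],"dr":[[0,0,0],[0,0,0],[0,0,0]]}';python3 -m crank '{"hand":[255,255,255],"translation":[[0.001,0,0],[0.0015,0,0],[0.0015,0,0]],"dr":[[0,0,0],[0,0,0],[0,0,0]]}';python3 pose.py
```

```text
time_s: 11.8
position: [0.6513, -0.1197, 0.1022]
tool_rot: [[0.001, -0.17, 0.985], [-0.0, 0.985, 0.17], [-1.0, -0.001, 0.001]]
ft_force: [-0.1, -0.2, 4.0]
grip_width: -0.0002
time_s: 12.1
position: [0.6513, -0.1198, 0.1021]
tool_rot: [[0.002, -0.17, 0.985], [-0.001, 0.985, 0.17], [-1.0, -0.001, 0.002]]
ft_force: [-2.7, 0.3, 12.3]
grip_width: 0.0001
reader x,y mm 65.9 -0.3 z 0.1021 yaw 9.81 pitch 0.09 roll -0.07 [-2.7  0.3 12.3] 12.1
```

```bash
python3 -m crank '{"hand":[255,255,255,255,120],"translation":[[-0.02,0,0],[-0.06,0,0],[-0.08,0,-0.02],[-0.08,0,-0.06],[-0.08,0,-0.1034]],"dr":[[0,0,0],[0,0,0],[0,0,0],[0,0,0],[0,0,0]]}';python3 -m crank '{"hand":[120,120,120,120],"translation":[[0,0,0],[0,0,0],[0,0,0],[0,0,0]],"dr":[[0,0,0],[0,0,0],[0,0,0],[0,0,0]]}';python3 pose.py
python3 - <<'E'
from h import *
import pickle
s=sensors.observe();c=cams.calibration("wrist");im,d=cams.get_image("wrist");cv2.imwrite("pics/w8.png",im);pickle.dump((c,s),open("pics/w8.pkl","wb"))
o=np.array([.5863,-.1307]);a=np.radians(9.83);U=np.array([[np.cos(a),-np.sin(a)],[np.sin(a),np.cos(a)]])
f=lambda p,z:((plane(c,p,z)[:,:2]-o)@U*1000).round(1)
b=blobs(im,red(im),(250,220,310,300),20)[0][2];ys,xs=np.where(b);print("band",f([(xs.min(),ys.min()-.5),(xs.max(),ys.min()-.5),(278,ys.max()+.5)],.030),xs.min(),xs.max(),ys.min(),ys.max())
hb=blobs(im,"blue",(240,140,310,260),100)[0][2];ys,xs=np.where(hb);print("handle front top",f([(xs[ys>=ys.max()-2].mean(),ys.max()+.5)],.072))
E
```

```text
time_s: 12.6
position: [0.5479, -0.1369, 0.1801]
tool_rot: [[-0.0, -0.171, 0.985], [0.0, 0.985, 0.171], [-1.0, 0.0, -0.0]]
ft_force: [0.3, -0.1, -0.2]
grip_width: 0.0134
time_s: 13.0
position: [0.55, -0.1371, 0.1802]
tool_rot: [[0.0, -0.171, 0.985], [0.0, 0.985, 0.171], [-1.0, 0.0, 0.0]]
ft_force: [1.2, -0.8, -0.3]
grip_width: 0.0456
reader x,y mm -36.9 -0.1 z 0.1802 yaw 9.84 pitch 0.01 roll 0.0 [ 1.2 -0.8 -0.3] 13.0
band [[ 32.2 -14.3]
 [ 32.2  14.5]
 [ 40.4   2.8]] 262 289 253 259
handle front top [[-13.4   0.2]]
```

```bash
python3 -m crank '{"hand":[120,120,120,120,120],"translation":[[0.045,0,0],[0.09,0,0],[0.125,0,0],[0.142,0,0],[0.142,0,0]],"dr":[[0,0,0],[0,0,0],[0,0,0],[0,0,0],[0,0,0]]}';python3 -m crank '{"hand":[120,120,255,255,255],"translation":[[0,0,0],[0,0,0],[0,0,0],[0,0,0],[0,0,0]],"dr":[[0,0,0],[0,0,0],[0,0,0],[0,0,0],[0,0,0]]}';python3 pose.py;python3 -m crank '{"hand":[255,255,255],"translation":[[0,0,0],[0,0,0],[0,0,0]],"dr":[[0,0,0],[0,0,0],[0,0,0]]}';python3 pose.py
```

```text
time_s: 13.55
position: [0.5484, -0.1365, 0.0359]
tool_rot: [[-0.005, -0.171, 0.985], [0.002, 0.985, 0.171], [-1.0, 0.003, -0.004]]
ft_force: [-0.4, -0.7, 0.3]
grip_width: 0.045
time_s: 14.05
position: [0.5495, -0.1373, 0.0395]
tool_rot: [[0.002, -0.17, 0.985], [-0.001, 0.985, 0.17], [-1.0, -0.001, 0.001]]
ft_force: [-1.4, 1.0, 6.8]
grip_width: 0.0154
reader x,y mm -37.4 -0.2 z 0.0395 yaw 9.81 pitch 0.08 roll -0.05 [-1.4  1.   6.8] 14.05
time_s: 14.35
position: [0.5495, -0.1373, 0.0395]
tool_rot: [[0.002, -0.17, 0.985], [-0.001, 0.985, 0.17], [-1.0, -0.001, 0.001]]
ft_force: [-1.2, 1.1, 6.4]
grip_width: 0.0152
reader x,y mm -37.4 -0.2 z 0.0395 yaw 9.81 pitch 0.08 roll -0.05 [-1.2  1.1  6.4] 14.35
```

```bash
python3 -m crank '{"hand":[255,255,255,255,255],"translation":[[-0.0003,0,-0.004],[-0.0003,0,-0.009],[-0.0003,0,-0.015],[-0.0003,0,-0.022],[-0.0003,0,-0.03]],"dr":[[0,0,0],[0,0,0],[0,0,0],[0,0,0],[0,0,0]]}';python3 pose.py;python3 -m crank '{"hand":[255,255,255,255,255],"translation":[[0,0,-0.01],[0,0,-0.02],[0,0,-0.03],[0,0,-0.04],[0,0,-0.04]],"dr":[[0,0,0],[0,0,0],[0,0,0],[0,0,0],[0,0,0]]}';python3 pose.py
```

```text
time_s: 14.85
position: [0.5204, -0.1426, 0.0395]
tool_rot: [[0.004, -0.17, 0.985], [-0.001, 0.985, 0.17], [-1.0, -0.002, 0.003]]
ft_force: [6.1, 1.7, 3.3]
grip_width: 0.0154
reader x,y mm -67.0 -0.5 z 0.0395 yaw 9.8 pitch 0.19 roll -0.09 [6.1 1.7 3.3] 14.85
time_s: 15.35
position: [0.4791, -0.1496, 0.0395]
tool_rot: [[0.0, -0.17, 0.985], [-0.001, 0.985, 0.17], [-1.0, -0.001, -0.0]]
ft_force: [-3.4, -1.9, 8.9]
grip_width: 0.0152
reader x,y mm -108.9 -0.3 z 0.0395 yaw 9.78 pitch -0.0 roll -0.04 [-3.4 -1.9  8.9] 15.35
```

```bash
python3 -m crank '{"hand":[255,255,255,255,255],"translation":[[0,0,-0.015],[0,0,-0.03],[0,0,-0.045],[-0.005,0,-0.055],[-0.03,0,-0.055]],"dr":[[0,0,0],[0,0,0],[0,0,0],[0,0,0],[0,0,0]]}';python3 -m crank '{"hand":[255,255,255],"translation":[[-0.045,0,0],[-0.09,0,0],[-0.09,0,0]],"dr":[[0,0,0],[0,0,0],[0,0,0]]}';python3 pose.py
python3 - <<'E'
from h import *
for n in("scene","top"):
    im,d=cams.get_image(n);cv2.imwrite(f"pics/{n}9.png",im)
R=dict(scene=(290,240,345,290),top=(310,130,345,165))
k={n:blobs(cv2.imread(f"pics/{n}9.png"),"green",R[n],10)[0][1] for n in R}
print(k,tri(cams.calibration("scene"),k["scene"],cams.calibration("top"),k["top"]))
print(sensors.observe()['position'])
E
```

```text
time_s: 15.85
position: [0.4229, -0.1575, 0.0674]
tool_rot: [[-0.007, -0.17, 0.985], [0.004, 0.986, 0.17], [-1.0, 0.005, -0.006]]
ft_force: [-0.6, -0.7, -1.4]
grip_width: 0.0151
time_s: 16.15
position: [0.427, -0.1595, 0.1635]
tool_rot: [[0.007, -0.171, 0.985], [-0.005, 0.985, 0.171], [-1.0, -0.006, 0.006]]
ft_force: [0.5, -0.6, -1.2]
grip_width: 0.015
reader x,y mm -161.8 -1.2 z 0.1635 yaw 9.82 pitch 0.33 roll -0.37 [ 0.5 -0.6 -1.2] 16.15
{'scene': array([313.3, 270.2]), 'top': array([327.9, 151.8])} (array([ 0.65404976, -0.11722663,  0.09639634]), np.float64(0.0018566522425280622))
[ 0.42526224 -0.15828353  0.15890982]
```

```bash
python3 -m crank '{"hand":[255,255,255,255,255],"translation":[[0,0.045,0.015],[0,0.09,0.03],[0,0.135,0.045],[0,0.18,0.06],[0,0.225,0.075]],"dr":[[0.015,0,0],[0.03,0,0],[0.045,0,0],[0.06,0,0],[0.074,0,0]]}';python3 -m crank '{"hand":[255,255,255,255,255],"translation":[[0,0.043,0.015],[0,0.087,0.03],[0,0.132,0.045],[0,0.132,0.045],[0,0.132,0.045]],"dr":[[0,0,0],[0,0,0],[0,0,0],[0,0,0],[0,0,0]]}';python3 -m crank '{"hand":[255,255],"translation":[[0.01,0,0],[0.01,0,0]],"dr":[[0,0,0],[0,0,0]]}'
```

```text
time_s: 16.75
position: [0.4602, 0.0779, 0.157]
tool_rot: [[-0.004, -0.096, 0.995], [0.0, 0.995, 0.096], [-1.0, 0.001, -0.004]]
ft_force: [1.0, -0.2, -0.9]
grip_width: 0.0154
time_s: 17.25
position: [0.4923, 0.212, 0.1567]
tool_rot: [[-0.005, -0.099, 0.995], [-0.001, 0.995, 0.099], [-1.0, -0.001, -0.005]]
ft_force: [-0.4, -0.3, -1.7]
grip_width: 0.015
time_s: 17.45
position: [0.4925, 0.2104, 0.1469]
tool_rot: [[-0.004, -0.095, 0.995], [-0.001, 0.995, 0.095], [-1.0, -0.001, -0.004]]
ft_force: [-0.1, -0.6, -1.2]
grip_width: 0.0152
```

```bash
python3 -m crank '{"hand":[255,255,255,255,255],"translation":[[0.03,0.0108,0.0025],[0.07,0.0108,0.0025],[0.1,0.0108,0.0025],[0.117,0.0108,0.0025],[0.117,0.0108,0.0025]],"dr":[[0,0,0],[0,0,0],[0,0,0],[0,0,0],[0,0,0]]}';python3 -m crank '{"hand":[255,255],"translation":[[0,0,0],[0,0,0]],"dr":[[0,0,0],[0,0,0]]}'
```

```text
time_s: 17.95
position: [0.4936, 0.2214, 0.0296]
tool_rot: [[-0.005, -0.095, 0.995], [-0.001, 0.995, 0.095], [-1.0, -0.001, -0.005]]
ft_force: [0.4, -0.3, -1.0]
grip_width: 0.0151
time_s: 18.15
position: [0.4956, 0.2225, 0.033]
tool_rot: [[0.002, -0.096, 0.995], [0.0, 0.995, 0.096], [-1.0, 0.0, 0.002]]
ft_force: [0.0, -0.5, -1.5]
grip_width: 0.015
```

```bash
python3 -m crank '{"hand":[255,255,255,255],"translation":[[0.004,0,0],[0.008,0,0],[0.0105,0,0],[0.0105,0,0]],"dr":[[0,0,0],[0,0,0],[0,0,0],[0,0,0]]}';python3 -m crank '{"hand":[255,255],"translation":[[0.001,0,0],[0.001,0,0]],"dr":[[0,0,0],[0,0,0]]}'
```

```text
time_s: 18.55
position: [0.4947, 0.2227, 0.021]
tool_rot: [[-0.001, -0.097, 0.995], [-0.0, 0.995, 0.097], [-1.0, -0.0, -0.001]]
ft_force: [0.2, 0.5, -1.6]
grip_width: 0.0152
time_s: 18.75
position: [0.4949, 0.2228, 0.0203]
tool_rot: [[-0.0, -0.097, 0.995], [-0.0, 0.995, 0.097], [-1.0, -0.0, -0.0]]
ft_force: [-1.1, -0.1, -0.9]
grip_width: 0.0149
```

Just about touching, so I lower a touch more, release, rise, and then look from above the reader and tray.

```bash
python3 -m crank '{"hand":[255,255,130,130,130],"translation":[[0.001,0,0],[0.001,0,0],[0.001,0,0],[0.001,0,0],[0.001,0,0]],"dr":[[0,0,0],[0,0,0],[0,0,0],[0,0,0],[0,0,0]]}';python3 -m crank '{"hand":[130,130,130,130,0],"translation":[[-0.02,0,0],[-0.06,0,0],[-0.11,0,0],[-0.16,0,0],[-0.2,-0.01,-0.01]],"dr":[[0,0,0],[0,0,0],[0,0,0],[0,0,0],[0,0,0]]}';python3 -m crank '{"hand":[0,0,0,0,0],"translation":[[0,-0.04,-0.01],[0,-0.08,-0.01],[0,-0.12,-0.01],[0,-0.16,-0.01],[0,-0.16,-0.01]],"dr":[[0,0,0],[0,0,0],[0,0,0],[0,0,0],[0,0,0]]}';python3 -m crank '{"hand":[0,0],"translation":[[0,0,0],[0,0,0]],"dr":[[0,0,0],[0,0,0]]}'
python3 - <<'E'
from h import *
import pickle
s=sensors.observe();c=cams.calibration("wrist");im,d=cams.get_image("wrist");cv2.imwrite("pics/w10.png",im);pickle.dump((c,s),open("pics/w10.pkl","wb"))
im,d=cams.get_image("top");cv2.imwrite("pics/top10.png",im);im,d=cams.get_image("scene");cv2.imwrite("pics/scene10.png",im)
E
```

```text
time_s: 19.25
position: [0.4949, 0.2228, 0.0193]
tool_rot: [[0.0, -0.097, 0.995], [0.0, 0.995, 0.097], [-1.0, 0.0, 0.0]]
ft_force: [0.2, -0.1, 0.8]
grip_width: 0.0419
time_s: 19.75
position: [0.4864, 0.2123, 0.2223]
tool_rot: [[0.003, -0.098, 0.995], [0.001, 0.995, 0.098], [-1.0, 0.0, 0.003]]
ft_force: [0.4, -0.1, -0.5]
grip_width: 0.055
time_s: 20.25
position: [0.4919, 0.0479, 0.2193]
tool_rot: [[0.0, -0.092, 0.996], [-0.001, 0.996, 0.092], [-1.0, -0.001, 0.0]]
ft_force: [-0.5, -0.1, 0.0]
grip_width: 0.0853
time_s: 20.45
position: [0.4913, 0.0524, 0.2193]
tool_rot: [[-0.0, -0.098, 0.995], [0.0, 0.995, 0.098], [-1.0, 0.0, -0.0]]
ft_force: [0.7, 0.5, -0.2]
grip_width: 0.0855
```

View pics/w10.png

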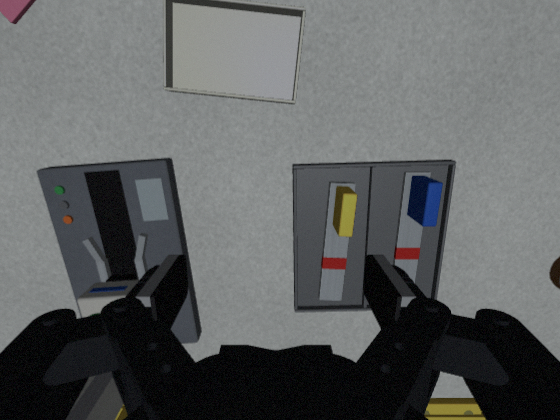

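The blade lies flat in its bay, with the handle at (425,200) and the band at (407,253); the yellow blade is untouched. Next I check the head height with two wrist views above the reader.

```bash
python3 -m crank '{"hand":[0,0,0,0,0],"translation":[[-0.02,-0.02,0.03],[-0.045,-0.045,0.06],[-0.045,-0.065,0.09],[-0.045,-0.0845,0.119],[-0.045,-0.0845,0.119]],"dr":[[0,0,0],[0,0,0],[0,0,0],[0,0,0],[0,0,0]]}' >/dev/null;python3 -m crank '{"hand":[0,0,0,0],"translation":[[0,0,0],[0,0,0],[0,0,0],[0,0,0]],"dr":[[0,0,0],[0,0,0],[0,0,0],[0,0,0]]}' | head -2
cat > snap.py <<'E'
from h import *
import pickle,sys
c=cams.calibration("wrist");im,d=cams.get_image("wrist");n=sys.argv[1];cv2.imwrite(f"pics/{n}.png",im);pickle.dump((c,0),open(f"pics/{n}.pkl","wb"))
E
python3 snap.py w11
python3 -m crank '{"hand":[0,0,0,0,0],"translation":[[0,-0.04,0],[0,-0.08,0],[0,-0.12,0],[0,-0.16,0],[0,-0.19,0]],"dr":[[0,0,0],[0,0,0],[0,0,0],[0,0,0],[0,0,0]]}' >/dev/null;python3 -m crank '{"hand":[0,0,0,0],"translation":[[0,0,0],[0,0,0],[0,0,0],[0,0,0]],"dr":[[0,0,0],[0,0,0],[0,0,0],[0,0,0]]}'|head -2
python3 snap.py w12
python3 - <<'E'
from h import *
import pickle
L={}
for n in("w11","w12"):
    c,_=pickle.load(open(f"pics/{n}.pkl","rb"));im=cv2.imread(f"pics/{n}.png");p=proj(c,[.6545,-.1188,.102])[0].astype(int)
    b=blobs(im,"green",(max(p[0]-35,0),p[1]-35,p[0]+35,p[1]+35),50)[0];(x,y),ax,an=cv2.fitEllipse(max(cv2.findContours(b[2].astype(np.uint8),0,1)[0],key=cv2.contourArea));
    # brightest part = top face
    v=cv2.cvtColor(im,cv2.COLOR_BGR2HSV)[...,2]*b[2];t=.8*np.percentile(v[b[2]],75);ys,xs=np.where(v>t)
    L[n]=(c,b[1],(xs.mean(),ys.mean()));print(n,p,b[:2],ax,L[n][2])
a,b=L["w11"],L["w12"];print("blob",tri(a[0],a[1],b[0],b[1]),"top",tri(a[0],a[2],b[0],b[2]))
E
```

```text
time_s: 21.5
position: [0.6177, -0.0203, 0.2649]
time_s: 22.45
position: [0.6366, -0.2088, 0.2648]
w11 [180 211] (889, array([181. , 210.9])) (31.260150909423828, 34.631492614746094) (np.float64(180.6021251475797), np.float64(211.28807556080284))
w12 [357 211] (877, array([357. , 210.6])) (31.113779067993164, 34.05198669433594) (np.float64(357.2133492252682), np.float64(211.03694874851013))
blob (array([ 0.65461444, -0.11873954,  0.09995412]), np.float64(4.552301966820511e-05)) top (array([ 0.65470431, -0.11880585,  0.10114333]), np.float64(7.801761947806577e-06))
```

```bash
python3 - <<'E'
from h import *
import pickle
c,_=pickle.load(open("pics/w10.pkl","rb"));im=cv2.imread("pics/w10.png")
for b in blobs(im,red(im),(300,230,440,280),50):print("band",b[1],plane(c,[b[1]],.010 if b[1][0]>380 else .014))
a=cv2.imread("pics/top0.png");t,_=cams.get_image("top");z=cv2.imread("pics/top10.png")
for n,r in dict(bottle=(105,150,145,195),jar=(400,185,445,230),cup=(400,140,440,185),yellow=(220,155,255,220),pink=(315,260,380,315)).items():
    x0,y0,x1,y1=r;print(n,[round(float(cv2.absdiff(a,q)[y0:y1,x0:x1].mean()),2) for q in(z,t)])
print(sensors.observe()['time_s'],sensors.observe()['ft_force'].round(1))
E
```

```text
band [407. 253.] [[0.5723391  0.23037191 0.01      ]]
band [333.9 262.9] [[0.59349376 0.13803502 0.014     ]]
bottle [6.33, 6.16]
jar [6.28, 6.13]
cup [6.58, 6.49]
yellow [14.89, 14.53]
pink [6.79, 12.98]
22.55 [-0.7 -0.4  0.3]
```

```bash
python3 - <<'E'
from h import *
import pickle
c,_=pickle.load(open("pics/w1.pkl","rb"));i1=cv2.imread("pics/w1.png")
for b in blobs(i1,red(i1),(180,230,300,270),50):print("w1 band",plane(c,[b[1]],.010 if b[1][0]>250 else .014))
c5,_=pickle.load(open("pics/w5.pkl","rb"));i=cv2.imread("pics/w5.png");print("w5",plane(c5,[blobs(i,red(i),(370,140,420,190),30)[0][1]],.014))
t,_=cams.get_image("top");s,_=cams.get_image("scene")
for n,im,r in(("top",t,(185,130,260,225)),("scene",s,(290,160,375,235))):
    print(n,[x[:2] for x in blobs(im,"yellow",r,20)],[x[:2] for x in blobs(im,red(im),r,10)],[x[:2] for x in blobs(im,"blue",r,20)])
a=cv2.imread("pics/top0.png");cv2.imwrite("pics/cmp.png",np.hstack([cv2.resize(q[145:230,180:265],None,fx=4.5,fy=4.5) for q in(a,t)]))
E
```

```text
w1 band [[0.59359233 0.138316   0.014     ]]
w1 band [[0.57186184 0.22920241 0.01      ]]
w5 [[0.59345532 0.13715823 0.014     ]]
top [] [(40, array([204.1, 182.6]))] []
scene [] [(34, array([335.3, 209.1])), (33, array([343.1, 186.8]))] [(131, array([322.8, 173.4]))]
```

View pics/cmp.png

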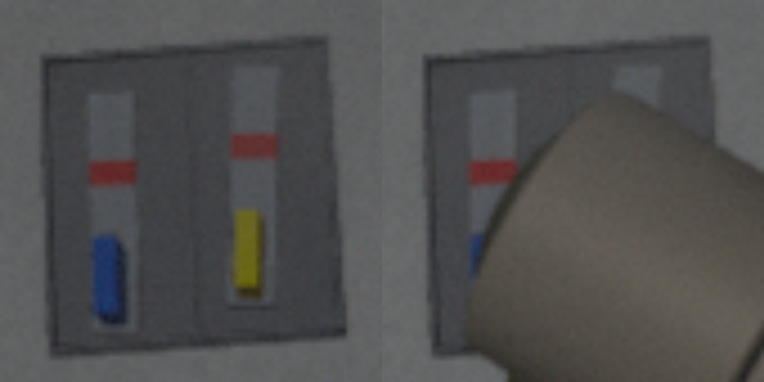

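The difference was only the arm blocking the view; the yellow blade's band is where it was, to within 0.3 mm. The arm is clear of everything, so I'm handing in.

```bash
python3 -c "
from rig import env
print(env.close_job())"
```

```text
the job is handed in; nothing more can be done
None
```

The head is set on the 6 mm blade, the blade is flat in its own bay again, and the job was handed in after about 22.7 s with the gripper empty and clear of everything.

**What I did:** I slid the blue-handled blade flat along the channel until the red band spanned reader x = 32 to 48 mm (the head's front face is at 40). I pushed the head down by the knob until the force rose to 12 N at z = 0.1021. After regripping the handle I drew the blade straight back out and laid it in the bay it came from. The wrist force readings stayed below about 13 N.

**Last checks:**
- **Head height:** two wrist views after the blade was out put the knob top at 0.1011 (0.1000 if the knob's side is counted in). The target is 0.102, so with the contact reading the gap is about 5 to 6 mm. A coarse check with the fixed cameras gave 0.096. I discounted it because half a pixel there is already millimetres.
- **Blue blade:** its band is within about 1 mm of where it started.
- **Yellow blade:** its band moved less than 0.3 mm.
- **Bottle, jar and cup:** the top view showed only noise-level change. The top-view comparison flagged the yellow blade and the pink look-alike. The arm was covering the yellow blade; I did not look at the pink one again, but the arm never went near it.

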